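# Test the bed springs and fit the sound one

### The job

Three look-alike bed springs stand on the spring tester and only one is still sound: from the robot's left to its right, press each one straight down until its cap top is level with the top edge of the gauge bar (no further), hold it there for about half a second, note the force and let it up. Thread the spring that pushed back hardest over the bare rod of the bed carriage, fully home. Bed it in by pressing its cap down about 20 mm for half a second and letting it up; leave the other two springs, the loose thumb wheel and the spare cap where they are.

Things in the scene. Friction and masses are not known exactly. Their poses are not given: they have to be found in the camera images.
- spring_1: one of three look-alike bed springs, told apart only by feel: round white printed foot sleeve (44 mm diameter, 30 mm tall, 20 mm bore open below), steel coil, solid flat white cap (44 mm diameter, 12 mm thick); 92 mm tall, about 0.15 kg. Origin: centre of the foot's underside, z up. The cap slides down at most 30 mm and cannot be pulled up past free height, so the spring may be lifted by it
- spring_1_top (a point): centre of the flat top face of spring_1's cap, 92 mm above its origin when free
- spring_1_cap (a joint): compression of spring_1 in m: 0 free, 0.030 coil squeezed solid. The sound spring gives way from 3.9 N, at 0.65 N/mm (about 18 N at the marked height); a worn one from 2.3 N, at 0.38 N/mm (about 11 N)
- spring_2: another of the three look-alike bed springs, same size and origin as spring_1
- spring_2_top (a point): centre of the flat top face of spring_2's cap, 92 mm above its origin when free
- spring_2_cap (a joint): compression of spring_2 in m: 0 free, 0.030 coil squeezed solid. The sound spring gives way from 3.9 N, at 0.65 N/mm (about 18 N at the marked height); a worn one from 2.3 N, at 0.38 N/mm (about 11 N)
- spring_3: another of the three look-alike bed springs, same size and origin as spring_1
- spring_3_top (a point): centre of the flat top face of spring_3's cap, 92 mm above its origin when free
- spring_3_cap (a joint): compression of spring_3 in m: 0 free, 0.030 coil squeezed solid. The sound spring gives way from 3.9 N, at 0.65 N/mm (about 18 N at the marked height); a worn one from 2.3 N, at 0.38 N/mm (about 11 N)
- tester: bench spring tester, fixed, within 0.3 rad of square to the robot: grey base 230 x 270 mm; front to back: a dial lying face up, an aluminium load plate (top 36 mm above the table) with three springs in a row 75 mm apart, an upright steel gauge bar. Origin: at table height under the middle spring; +y along the row to the robot's left, +x towards the gauge bar
- gauge_top (a point): middle of the top edge of the gauge bar (bar 10 mm thick, 250 mm long, parallel to the row, 80 mm behind it): this top edge, 103 mm above the table, is the marked height, 25 mm below the cap tops of the free springs
- nest_left (a point): foot of the left locating stub on the load plate (stub 15 mm diameter, 10 mm tall, enters the spring's bore), at the plate's top face; sinks 1 mm per 5 N with the plate
- nest_middle (a point): the same, middle stub
- nest_right (a point): the same, right stub
- needle (a joint): angle of the dial's needle in rad, turning clockwise from above: about 0 with the three springs at rest, 0.06 rad per N pressed on the load plate (ticks every 5 N)
- carriage: the bed carriage, fixed: aluminium plate 140 x 210 mm, its top 20 mm above the table, with two upright steel rods 130 mm apart along its y axis; one (+y) already carries its spring (112 mm above the table), the other is bare. Origin: under the plate's centre at table height
- rod_foot (a point): foot of the bare rod, on the plate's top face, 20 mm above the table; rod 14 mm diameter, 50 mm tall, tapered at its tip
- wheel: black printed thumb wheel, 40 mm diameter, 16 mm tall, lying on the carriage's plate between the rods; origin under its centre; not part of the job
- spare_cap: loose white printed cap, 40 mm diameter, 12 mm thick, lying on the tester's base beside the dial; origin under its centre; not part of the job

How it is judged:
On the way, in this order (a step that is already met when the one before it is completed fails the run):
1. the left spring is held pressed with its cap top level with the gauge bar's top edge (within 3.5 mm) (((horizontal distance between spring_1 and nest_left below 0.012 m and z of spring_1_top in the frame of gauge_top between -0.0035 and 0.0035 m and angle between spring_1's own z axis and vertical below 0.08 rad) or (horizontal distance between spring_2 and nest_left below 0.012 m and z of spring_2_top in the frame of gauge_top between -0.0035 and 0.0035 m and angle between spring_2's own z axis and vertical below 0.08 rad) or (horizontal distance between spring_3 and nest_left below 0.012 m and z of spring_3_top in the frame of gauge_top between -0.0035 and 0.0035 m and angle between spring_3's own z axis and vertical below 0.08 rad))), for 0.3 s.
2. the middle spring is held pressed with its cap top level with the gauge bar's top edge (within 3.5 mm) (((horizontal distance between spring_1 and nest_middle below 0.012 m and z of spring_1_top in the frame of gauge_top between -0.0035 and 0.0035 m and angle between spring_1's own z axis and vertical below 0.08 rad) or (horizontal distance between spring_2 and nest_middle below 0.012 m and z of spring_2_top in the frame of gauge_top between -0.0035 and 0.0035 m and angle between spring_2's own z axis and vertical below 0.08 rad) or (horizontal distance between spring_3 and nest_middle below 0.012 m and z of spring_3_top in the frame of gauge_top between -0.0035 and 0.0035 m and angle between spring_3's own z axis and vertical below 0.08 rad))), for 0.3 s.
3. the right spring is held pressed with its cap top level with the gauge bar's top edge (within 3.5 mm) (((horizontal distance between spring_1 and nest_right below 0.012 m and z of spring_1_top in the frame of gauge_top between -0.0035 and 0.0035 m and angle between spring_1's own z axis and vertical below 0.08 rad) or (horizontal distance between spring_2 and nest_right below 0.012 m and z of spring_2_top in the frame of gauge_top between -0.0035 and 0.0035 m and angle between spring_2's own z axis and vertical below 0.08 rad) or (horizontal distance between spring_3 and nest_right below 0.012 m and z of spring_3_top in the frame of gauge_top between -0.0035 and 0.0035 m and angle between spring_3's own z axis and vertical below 0.08 rad))), for 0.3 s.
4. a spring stands home on the bare rod, pressed 16 to 24 mm, and pushes on the carriage with over 14 N, as only the sound one does (((horizontal distance between spring_1 and rod_foot below 0.006 m and z of spring_1 in the frame of rod_foot below 0.004 m and value of joint spring_1_cap between 0.016 and 0.024 m and contact force between spring_1 and carriage above 14 N) or (horizontal distance between spring_2 and rod_foot below 0.006 m and z of spring_2 in the frame of rod_foot below 0.004 m and value of joint spring_2_cap between 0.016 and 0.024 m and contact force between spring_2 and carriage above 14 N) or (horizontal distance between spring_3 and rod_foot below 0.006 m and z of spring_3 in the frame of rod_foot below 0.004 m and value of joint spring_3_cap between 0.016 and 0.024 m and contact force between spring_3 and carriage above 14 N))), for 0.3 s.
At the end, for the whole second after the job is handed in: One spring (the sound one) stands on the bare rod, within 6 mm of its axis and 4 mm of the plate; the other two within 12 mm of where they were; all three upright within 0.06 rad, uncompressed and at rest; the wheel and the spare cap within 30 mm of where they were (((horizontal distance between spring_1 and rod_foot below 0.006 m and z of spring_1 in the frame of rod_foot below 0.004 m and angle between each of spring_1, spring_2, spring_3's own z axis and vertical below 0.06 rad and linear speed of each of spring_1, spring_2, spring_3 below 0.01 m/s and value of joint each of spring_1_cap, spring_2_cap, spring_3_cap below 0.003 m and distance of each of spring_2, spring_3 from where it was at the start of the episode below 0.012 m) or (horizontal distance between spring_2 and rod_foot below 0.006 m and z of spring_2 in the frame of rod_foot below 0.004 m and angle between each of spring_1, spring_2, spring_3's own z axis and vertical below 0.06 rad and linear speed of each of spring_1, spring_2, spring_3 below 0.01 m/s and value of joint each of spring_1_cap, spring_2_cap, spring_3_cap below 0.003 m and distance of each of spring_1, spring_3 from where it was at the start of the episode below 0.012 m) or (horizontal distance between spring_3 and rod_foot below 0.006 m and z of spring_3 in the frame of rod_foot below 0.004 m and angle between each of spring_1, spring_2, spring_3's own z axis and vertical below 0.06 rad and linear speed of each of spring_1, spring_2, spring_3 below 0.01 m/s and value of joint each of spring_1_cap, spring_2_cap, spring_3_cap below 0.003 m and distance of each of spring_1, spring_2 from where it was at the start of the episode below 0.012 m)) and distance of each of wheel, spare_cap from where it was at the start of the episode below 0.03 m); the robot touches nothing.
It fails at once if a spring is squeezed nearly solid (compressed beyond 28.5 mm; about 22 mm is right) (value of joint any of spring_1_cap, spring_2_cap, spring_3_cap above 0.0285 m).
It fails at once if the wheel or the spare cap is knocked away (moved more than 30 mm) (distance of any of wheel, spare_cap from where it was at the start of the episode above 0.03 m).
It also fails if it takes over 70 s, if anything falls off the work surface, if the arm or the gripper's body presses on something with over 40 N, if the wrist force passes 120 N, or if a joint passes its speed limit or range.

### The arm

A 7-joint arm with a two-finger parallel gripper is mounted at the origin on the work surface. World frame = base frame: x ahead of the robot, y to its left, z up, the work surface at z = 0. Lengths are in m, angles in rad, forces in N, time in s.
With the tool pointing down it reaches from about 0.4 to 0.85 m from the base axis. Payload 6.9 kg.
Tool frame: the origin (TCP) lies midway between the tips of the shut fingers; the grasp point (between the pads) lies 19 mm behind it (r.grip_depth is the distance from the TCP to the grasp point, in m); z points along the fingers, y is the line along which they close (so a half turn about z gives the same grasp; the last joint's range is limited). The gripper opens to 85 mm and grips with 20 to 120 N. Pads are 22 mm wide; open, the fingers measure 114 mm over their backs; the gripper's body (76 mm by 85 mm) begins 54 mm behind the grasp point. The pads swing forward as they close: fully open they stand 13 mm farther back than shut.
Start: joints at [1.397, 0.507, -0.238, 1.5, 0.126, 1.149, -0.155], TCP at [0.173, -0.601, 0.231] pointing down, gripper open.
Joint ranges: [-3.08, 3.08], [-0.24, 2.05], [-1.43, 1.35], [0, 2.5], [-1.52, 4.66], [0.17, 1.96], [-2.89, 2.89]. Speed limits (rad/s): [2.39, 2.39, 3.14, 3.14, 3.14, 3.14, 3.14].

### API

Orientations are given as a unit quaternion [x, y, z, w].
In Python, from station import r gives the robot as it stands.
- The arm moves only by the tool step_arm, never from a script. Its argument "rows" is a list of rows, each an object of numbers: "x", "y", "z": the shift along the tool's x, y, z in cm; "turn": the turn about the tool's z in rad; "hand": the gripper command: -1 is shut, 1 is fully open, values between are in proportion. A call has 1 to 12 rows; each row shifts and turns the commanded pose from where the row before left it, along the tool's axes as they then stand; what a row does not reach is not made up. A row lasts 1/12 s, in which the tool goes at most 41.7 mm and 7.16 degrees, less where a joint would pass 70% of its speed; a pose out of reach is approached as far as the arm can. A call with a gripper value outside its range is refused whole. The fingers move at their own pace and stop on an object; the grip force is fixed at half the most. Time passes only in rows, so rows that do not move let the fingers close. It gives the time, the measured TCP pose, the force, the opening and the grip force at its end, in the units of the state.
- r.observe(): the state, without advancing time (a new reading comes with each control period).
- r.capture(name): name is "scene" or "top" or "wrist"; returns (picture, depth): 400x640x3 uint8, blue, green, red; 400x640 float32, m along the optical axis (not along the pixel's ray), 0 where there is no reading.
- r.calibration(name): a dict with "K" (3x3 intrinsics, pixels), "T" (4x4, takes a point from camera to world coordinates). Camera axes: x right, y up, looking along -z (the intrinsics and any distortion apply to the point x, -y, -z); pixel columns grow to the right and rows downward; lengths in m; the calibration is good to about 2 mm. A picture is of the moment at which its call begins: read the wrist's pose just before it. calibration takes no time and is no camera call; for the wrist camera it gives the pose at the moment of the call.
- r.job_done(): hands the job in; it is judged then, once.
The state is a dict: "time": time; "joint_pos": joint angles; "qd": joint speeds; "joint_torque": joint torques, N m; "ee_pos": TCP position; "tool_rot": TCP orientation; "ft_force": force on the tool from outside, world axes, zero at the start; "torque": the same for the moment, N m; "width": finger opening in m; "gripper_force": force on a finger pad.
Only numpy, scipy, OpenCV 4.12 (cv2) and the standard library are available. Lean on these libraries where they do the work, as an engineer would, in place of code of your own. Each camera call takes 0.05 s, during which the arm holds its last target. There are 200 camera calls.

## Working session

There is one attempt and no reset: what is moved stays moved. The work goes in short steps, Python scripts to look and compute and a tool call to move; the robot and the scene stay as the last step left them, time stands still between calls to the robot, and variables do not carry over. Pictures are saved under pics/ and viewed, at most 10 in all, crops included, and the job is handed in when it is done.

Besides the shell and the picture viewer there is one more tool, called after ">>>" by a JSON object that holds its "op" and its "data", one argument or row to a line. step_arm: Moves the arm, as the interface text tells. Its arguments: {"type":"object","properties":{"rows":{"type":"array","items":{"type":"object","properties":{"x":{"type":"number"},"y":{"type":"number"},"z":{"type":"number"},"turn":{"type":"number"},"hand":{"type":"number"}}}}},"required":["rows"]}

```bash
ls; mkdir -p pics; python3 - <<'E'
from station import r
import cv2,numpy as np
s=r.observe();print({k:np.round(v,3) for k,v in s.items()})
for n in("scene","top"):
    p,d=r.capture(n);cv2.imwrite(f"pics/{n}0.png",p);np.save(f"pics/{n}0.npy",d)
    c=r.calibration(n);print(n,np.round(c["K"],2).tolist(),np.round(c["T"],4).tolist(),[k for k in c])
E
```

```text
pics
{'time': np.float64(0.0), 'joint_pos': array([ 1.397,  0.508, -0.238,  1.501,  0.126,  1.149, -0.155]), 'qd': array([-0.   ,  0.   , -0.   , -0.001,  0.001,  0.002,  0.   ]), 'joint_torque': array([ 0.0000e+00, -6.2060e+01, -2.1870e+00, -2.4965e+01,  1.2000e-02,
        1.2000e-02,  0.0000e+00]), 'ee_pos': array([ 0.172, -0.6  ,  0.23 ]), 'tool_rot': array([ 0.99 ,  0.139, -0.   , -0.001]), 'ft_force': array([-0.452,  0.006, -0.096]), 'torque': array([ 0.036, -0.015,  0.044]), 'gripper_force': np.float64(0.0), 'width': np.float64(0.085)}
scene [[414.3, 0.0, 316.19], [0.0, 414.3, 191.08], [0.0, 0.0, 1.0]] [[-0.6642, -0.4344, 0.6084, 1.0342], [0.7473, -0.4064, 0.5257, 0.4316], [0.0189, 0.8038, 0.5945, 0.6005], [0.0, 0.0, 0.0, 1.0]] ['K', 'T']
top [[504.49, 0.0, 322.63], [0.0, 504.49, 195.79], [0.0, 0.0, 1.0]] [[-0.06, 0.9779, -0.2005, 0.33], [-0.9982, -0.0588, 0.0117, -0.0225], [-0.0004, 0.2008, 0.9796, 1.0628], [0.0, 0.0, 0.0, 1.0]] ['K', 'T']
```

View pics/top0.png

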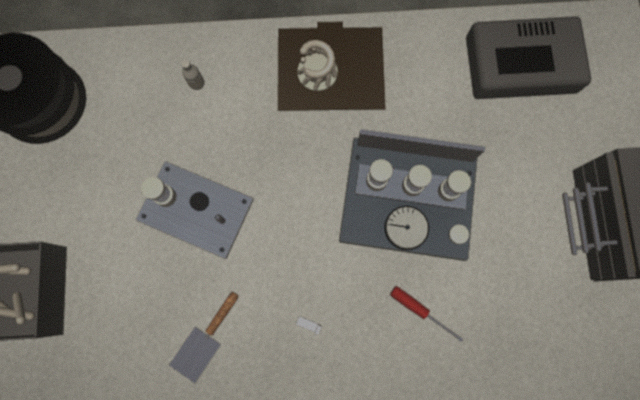

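View pics/scene0.png

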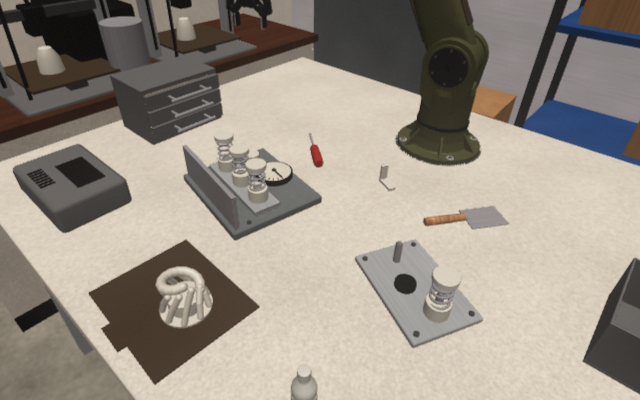

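The top view shows the spring caps at about (380,168), (419,174) and (457,179), left to right. The bare rod is at about (220,217), the wheel at (200,201) and the spare cap at (459,234). I'll measure these using the depth from both cameras.

```bash
cat > h.py <<'E'
import numpy as np,cv2
from station import r
def world(c,d):
    K,T=c["K"],np.array(c["T"]);v,u=np.indices(d.shape)
    x=(u-K[0][2])/K[0][0]*d;y=-(v-K[1][2])/K[1][1]*d
    P=np.stack([x,y,-d,np.ones_like(d)],-1)@T.T
    P[d<=0]=np.nan
    return P[...,:3]
def ray_at(c,u,v,z):
    K,T=c["K"],np.array(c["T"])
    q=T[:3,:3]@np.array([(u-K[0][2])/K[0][0],-(v-K[1][2])/K[1][1],-1]);return T[:3,3]+q*(z-T[2,3])/q[2]
def blobs(P,lo,hi,box,amin=15):
    m=((P[...,2]>lo)&(P[...,2]<hi)&(P[...,0]>box[0])&(P[...,0]<box[1])&(P[...,1]>box[2])&(P[...,1]<box[3])).astype(np.uint8)
    n,l,st,ce=cv2.connectedComponentsWithStats(m)
    for i in range(1,n):
        if st[i,4]>=amin:
            Q=P[l==i];(cx,cy),rad=cv2.minEnclosingCircle(Q[:,:2].astype(np.float32))
            print(st[i,4],np.round(ce[i],1),"mean",np.round(Q.mean(0),4),"circ",round(cx,4),round(cy,4),round(rad,4),"z",np.round(np.percentile(Q[:,2],[10,50,90]),4))
E
python3 - <<'E'
from h import *
for n in("top","scene"):
    d=np.load(f"pics/{n}0.npy");P=world(r.calibration(n),d)
    print(n);box=(.2,.7,-.45,.45)
    print("caps");blobs(P,.120,.135,box)
    print("bar/loaded cap");blobs(P,.095,.118,box)
    print("rod");blobs(P,.035,.078,(.2,.7,.1,.4),4)
    if n=="top":
        for u,v in((220,218),(216,215),(200,201),(459,234),(165,164),(252,200),(226,256),(138,215)):print(u,v,np.round(P[v,u],4))
E
python3 - <<'E'
import cv2
p=cv2.imread('pics/top0.png')
a=cv2.resize(p[150:270,125:265],None,fx=4,fy=4,interpolation=2)
cv2.imwrite('pics/crop1.png',a)
E
```

```text
top
caps
412 [380.5 170. ] mean [ 0.5648 -0.147   0.1282] circ 0.5658 -0.1474 0.022 z [0.1262 0.1284 0.1305]
418 [419.3 175.7] mean [ 0.5492 -0.22    0.1282] circ 0.55 -0.2207 0.0224 z [0.1258 0.1283 0.1305]
422 [458.5 181.3] mean [ 0.534  -0.2933  0.1281] circ 0.5346 -0.2942 0.0221 z [0.1259 0.1283 0.1306]
bar/loaded cap
749 [421.5 140. ] mean [ 0.6276 -0.2368  0.1027] circ 0.6264 -0.2365 0.1247 z [0.0992 0.1031 0.1055]
422 [152.4 187.6] mean [0.5605 0.2932 0.112 ] circ 0.5613 0.2947 0.0228 z [0.1091 0.1124 0.1147]
18 [448.2 187.4] mean [ 0.5289 -0.2798  0.1004] circ 0.5308 -0.2828 0.013 z [0.0986 0.1003 0.1025]
rod
224 [166.3 196.4] mean [0.5541 0.2838 0.0546] circ 0.5613 0.2937 0.022 z [0.0397 0.0512 0.0738]
51 [197.6 199.7] mean [0.5472 0.2243 0.0372] circ 0.547 0.2243 0.009 z [0.0355 0.0372 0.0391]
59 [219.  217.9] mean [0.5026 0.1764 0.0594] circ 0.5024 0.1776 0.0068 z [0.0415 0.0636 0.0702]
220 218 [0.5013 0.1734 0.0648]
216 215 [0.5067 0.1799 0.0713]
200 201 [0.5442 0.2195 0.0372]
459 234 [ 0.4443 -0.3097  0.0313]
165 164 [0.6333 0.2977 0.0187]
252 200 [0.5438 0.1144 0.018 ]

[... 670 characters left out ...]
.0985 0.1027 0.1168]
89 [256.8 175.1] mean [ 0.5719 -0.1343  0.1065] circ 0.5672 -0.1415 0.0194 z [0.0966 0.1083 0.117 ]
585 [445.9 278.2] mean [0.5643 0.2978 0.1095] circ 0.5607 0.2964 0.0226 z [0.1044 0.1106 0.1118]
rod
110 [398.2 248.8] mean [0.5059 0.1819 0.054 ] circ 0.5038 0.1813 0.0072 z [0.0393 0.0542 0.0661]
4 [402.2 280. ] mean [0.5505 0.2218 0.0353] circ 0.5507 0.2214 0.0025 z [0.0351 0.0353 0.0355]
7 [405.3 279. ] mean [0.545  0.2246 0.0355] circ 0.5454 0.2254 0.0039 z [0.0351 0.0355 0.0359]
5 [409.4 280. ] mean [0.5423 0.2315 0.0359] circ 0.5415 0.2322 0.0031 z [0.0354 0.0359 0.0364]
568 [438.  303.8] mean [0.5697 0.299  0.0531] circ 0.5621 0.2968 0.0221 z [0.0407 0.0496 0.0678]
```

View pics/crop1.png

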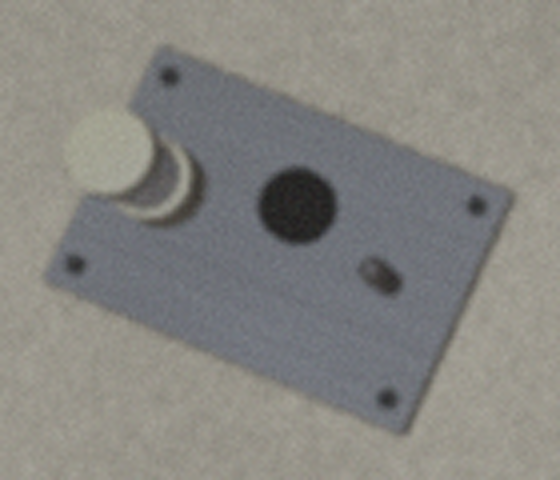

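>>> {"op": "step_arm", "data": {
  "rows": [
    {"x":3.35,"y":-2.18,"hand":-1},
    {"x":3.35,"y":-2.18,"hand":-1},
    {"x":3.35,"y":-2.18,"hand":-1},
    {"x":3.35,"y":-2.18,"hand":-1},
    {"x":3.35,"y":-2.18,"hand":-1},
    {"x":3.35,"y":-2.18,"hand":-1},
    {"x":3.35,"y":-2.18,"hand":-1},
    {"x":3.35,"y":-2.18,"hand":-1},
    {"x":3.35,"y":-2.18,"hand":-1},
    {"x":3.35,"y":-2.18,"hand":-1},
    {"x":3.35,"y":-2.18,"hand":-1},
    {"x":3.35,"y":-2.18,"hand":-1}
  ]
}}

```text
$.rows[0]: bad value
```

>>> {"op": "step_arm", "data": {
  "rows": [
    {"turn":-0.1,"hand":-1},
    {"turn":-0.1,"hand":-1},
    {"turn":-0.1,"hand":-1},
    {"turn":-0.1,"hand":-1},
    {"turn":-0.1,"hand":-1},
    {"turn":-0.1,"hand":-1},
    {"turn":-0.1,"hand":-1},
    {"turn":-0.1,"hand":-1},
    {"turn":-0.1,"hand":-1},
    {"turn":-0.1,"hand":-1},
    {"turn":-0.084,"hand":-1},
    {"hand":-1}
  ]
}}

```text
$.rows[0]: bad value
```

>>> {"op": "step_arm", "data": {
  "rows": [
    {"x":3.35,"y":-2.18,"z":0,"turn":0,"hand":-1},
    {"x":3.35,"y":-2.18,"z":0,"turn":0,"hand":-1},
    {"x":3.35,"y":-2.18,"z":0,"turn":0,"hand":-1},
    {"x":3.35,"y":-2.18,"z":0,"turn":0,"hand":-1},
    {"x":3.35,"y":-2.18,"z":0,"turn":0,"hand":-1},
    {"x":3.35,"y":-2.18,"z":0,"turn":0,"hand":-1},
    {"x":3.35,"y":-2.18,"z":0,"turn":0,"hand":-1},
    {"x":3.35,"y":-2.18,"z":0,"turn":0,"hand":-1},
    {"x":3.35,"y":-2.18,"z":0,"turn":0,"hand":-1},
    {"x":3.35,"y":-2.18,"z":0,"turn":0,"hand":-1},
    {"x":3.35,"y":-2.18,"z":0,"turn":0,"hand":-1},
    {"x":3.35,"y":-2.18,"z":0,"turn":0,"hand":-1}
  ]
}}

```text
time: 1.1
ee_pos: [0.4874, -0.2366, 0.2311]
tool_rot: [0.99, 0.139, -0.0, -0.0]
ft_force: [1.4, 0.1, 0.3]
width: 0.0002
gripper_force: 0.0
```

>>> {"op": "step_arm", "data": {
  "rows": [
    {"x":0,"y":0,"z":0,"turn":-0.1,"hand":-1},
    {"x":0,"y":0,"z":0,"turn":-0.1,"hand":-1},
    {"x":0,"y":0,"z":0,"turn":-0.1,"hand":-1},
    {"x":0,"y":0,"z":0,"turn":-0.1,"hand":-1},
    {"x":0,"y":0,"z":0,"turn":-0.1,"hand":-1},
    {"x":0,"y":0,"z":0,"turn":-0.1,"hand":-1},
    {"x":0,"y":0,"z":0,"turn":-0.1,"hand":-1},
    {"x":0,"y":0,"z":0,"turn":-0.1,"hand":-1},
    {"x":0,"y":0,"z":0,"turn":-0.1,"hand":-1},
    {"x":0,"y":0,"z":0,"turn":-0.1,"hand":-1},
    {"x":0,"y":0,"z":0,"turn":-0.084,"hand":-1},
    {"x":0,"y":0,"z":0,"turn":0,"hand":-1}
  ]
}}

```text
time: 2.1
ee_pos: [0.4864, -0.2383, 0.2309]
tool_rot: [0.775, 0.632, -0.0, -0.0]
ft_force: [0.6, 0.1, 0.4]
width: -0.0003
gripper_force: 0.0
```

```bash
python3 - <<'E'
from h import *
c=r.calibration("wrist");p,d=r.capture("wrist");cv2.imwrite("pics/w1.png",p)
P=world(c,d);print(np.round(c["T"],3).tolist())
box=(.3,.8,-.45,.45)
blobs(P,.120,.135,box,200);print('bar');blobs(P,.095,.107,(.58,.7,-.45,.1),200)
E
```

```text
[[0.979, 0.195, 0.054, 0.499], [-0.203, 0.944, 0.259, -0.173], [-0.001, -0.264, 0.964, 0.373], [0.0, 0.0, 0.0, 1.0]]
2972 [395.5  69.9] mean [ 0.5615 -0.1476  0.1278] circ 0.562 -0.1478 0.0221 z [0.1268 0.1279 0.1289]
2313 [389.  169.5] mean [ 0.5461 -0.22    0.1279] circ 0.5464 -0.2207 0.0219 z [0.1269 0.128  0.1288]
1933 [383.5 254.4] mean [ 0.5308 -0.2924  0.1278] circ 0.531 -0.2941 0.0222 z [0.1269 0.128  0.1289]
bar
4365 [475.1 144. ] mean [ 0.6265 -0.2227  0.1019] circ 0.6206 -0.2366 0.1247 z [0.098  0.1027 0.1038]
```

View pics/w1.png

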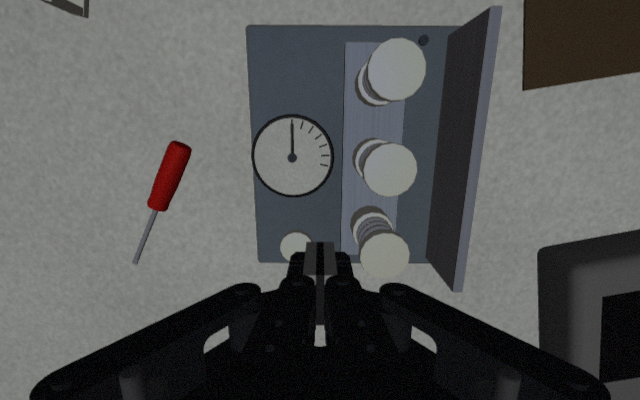

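>>> {"op": "step_arm", "data": {
  "rows": [
    {"x":3.5,"y":1.92,"z":0,"turn":0,"hand":-1},
    {"x":3.5,"y":1.92,"z":0,"turn":0,"hand":-1},
    {"x":3.5,"y":1.92,"z":0,"turn":0,"hand":-1},
    {"x":0,"y":0,"z":2.4,"turn":0,"hand":-1},
    {"x":0,"y":0,"z":2.4,"turn":0,"hand":-1},
    {"x":0,"y":0,"z":2.4,"turn":0,"hand":-1},
    {"x":0,"y":0,"z":2.0,"turn":0,"hand":-1},
    {"x":0,"y":0,"z":0,"turn":0,"hand":-1},
    {"x":0,"y":0,"z":0,"turn":0,"hand":-1}
  ]
}}

```text
time: 2.9
ee_pos: [0.5641, -0.1472, 0.1387]
tool_rot: [0.777, 0.63, -0.001, -0.001]
ft_force: [-0.2, -0.1, 0.8]
width: 0.0003
gripper_force: 0.0
```

>>> {"op": "step_arm", "data": {
  "rows": [
    {"x":0,"y":0,"z":0.6,"turn":0,"hand":-1},
    {"x":0,"y":0,"z":0.6,"turn":0,"hand":-1},
    {"x":0,"y":0,"z":0.6,"turn":0,"hand":-1},
    {"x":0,"y":0,"z":0.6,"turn":0,"hand":-1},
    {"x":0,"y":0,"z":0.6,"turn":0,"hand":-1},
    {"x":0,"y":0,"z":0,"turn":0,"hand":-1},
    {"x":0,"y":0,"z":0,"turn":0,"hand":-1}
  ]
}}

```text
time: 3.48
ee_pos: [0.5658, -0.1475, 0.11]
tool_rot: [0.776, 0.63, 0.001, 0.001]
ft_force: [0.0, 0.5, 8.2]
width: -0.0001
gripper_force: 4.0
```

>>> {"op": "step_arm", "data": {
  "rows": [
    {"x":0,"y":0,"z":0.4,"turn":0,"hand":-1},
    {"x":0,"y":0,"z":0.35,"turn":0,"hand":-1},
    {"x":0,"y":0,"z":0,"turn":0,"hand":-1},
    {"x":0,"y":0,"z":0,"turn":0,"hand":-1},
    {"x":0,"y":0,"z":0,"turn":0,"hand":-1},
    {"x":0,"y":0,"z":0,"turn":0,"hand":-1}
  ]
}}

```text
time: 3.98
ee_pos: [0.5658, -0.1474, 0.1031]
tool_rot: [0.776, 0.63, 0.001, 0.001]
ft_force: [-0.7, 0.6, 10.3]
width: -0.0004
gripper_force: 5.2
```

```bash
python3 - <<'E'
from h import *
for n in("wrist","top"):
    c=r.calibration(n);p,d=r.capture(n);P=world(c,d);print(n)
    blobs(P,.096,.112,(.5,.7,-.45,.0),60);blobs(P,.12,.135,(.5,.6,-.45,-.05),60)
    cv2.imwrite(f"pics/press_{n}.png",p)
print(r.observe()["ft_force"],r.observe()["ee_pos"])
E
```

```text
wrist
3939 [472. 234.] mean [ 0.6418 -0.1509  0.1021] circ 0.642 -0.1553 0.0417 z [0.0986 0.1028 0.1037]
2730 [311.2 241. ] mean [ 0.5628 -0.1368  0.103 ] circ 0.5623 -0.1467 0.0218 z [0.1016 0.103  0.104 ]
890 [319.5 264.3] mean [ 0.5667 -0.1382  0.1274] circ 0.5662 -0.1402 0.0136 z [0.1218 0.1277 0.1328]
top
70 [371.2 174.1] mean [ 0.5641 -0.1316  0.103 ] circ 0.564 -0.1324 0.0147 z [0.1003 0.103  0.1057]
[-0.32530161  0.10260398  9.94200584] [ 0.56581762 -0.14744404  0.10314702]
```

>>> {"op": "step_arm", "data": {
  "rows": [
    {"x":0,"y":0,"z":0,"turn":0,"hand":-1},
    {"x":0,"y":0,"z":0,"turn":0,"hand":-1},
    {"x":0,"y":0,"z":-1.0,"turn":0,"hand":-1},
    {"x":0,"y":0,"z":-1.0,"turn":0,"hand":-1},
    {"x":0,"y":0,"z":-1.0,"turn":0,"hand":-1},
    {"x":0,"y":0,"z":-1.0,"turn":0,"hand":-1},
    {"x":-2.5,"y":-0.12,"z":0,"turn":0,"hand":-1},
    {"x":-2.5,"y":-0.12,"z":0,"turn":0,"hand":-1},
    {"x":-2.5,"y":-0.12,"z":0,"turn":0,"hand":-1},
    {"x":0,"y":0,"z":0,"turn":0,"hand":-1},
    {"x":0,"y":0,"z":0,"turn":0,"hand":-1}
  ]
}}

```text
time: 5.0
ee_pos: [0.5446, -0.222, 0.1415]
tool_rot: [0.778, 0.629, -0.001, -0.0]
ft_force: [0.0, 0.7, -0.6]
width: -0.0001
gripper_force: 0.0
```

>>> {"op": "step_arm", "data": {
  "rows": [
    {"x":0,"y":0,"z":0.6,"turn":0,"hand":-1},
    {"x":0,"y":0,"z":0.6,"turn":0,"hand":-1},
    {"x":0,"y":0,"z":0.6,"turn":0,"hand":-1},
    {"x":0,"y":0,"z":0.6,"turn":0,"hand":-1},
    {"x":0,"y":0,"z":0.6,"turn":0,"hand":-1},
    {"x":0,"y":0,"z":0,"turn":0,"hand":-1},
    {"x":0,"y":0,"z":0,"turn":0,"hand":-1}
  ]
}}

```text
time: 5.58
ee_pos: [0.5463, -0.2188, 0.1122]
tool_rot: [0.776, 0.631, 0.0, 0.0]
ft_force: [-3.0, 0.7, 12.9]
width: -0.0002
gripper_force: 6.1
```

>>> {"op": "step_arm", "data": {
  "rows": [
    {"x":0,"y":0,"z":0.5,"turn":0,"hand":-1},
    {"x":0,"y":0,"z":0.45,"turn":0,"hand":-1},
    {"x":0,"y":0,"z":0,"turn":0,"hand":-1},
    {"x":0,"y":0,"z":0,"turn":0,"hand":-1},
    {"x":0,"y":0,"z":0,"turn":0,"hand":-1},
    {"x":0,"y":0,"z":0,"turn":0,"hand":-1},
    {"x":0,"y":0,"z":0,"turn":0,"hand":-1}
  ]
}}

```text
time: 6.17
ee_pos: [0.5463, -0.2188, 0.1037]
tool_rot: [0.776, 0.631, 0.0, 0.001]
ft_force: [-5.0, 1.7, 16.4]
width: 0.0006
gripper_force: 8.5
```

```bash
python3 - <<'E'
from h import *
for n in("wrist",):
    c=r.calibration(n);p,d=r.capture(n);P=world(c,d);print(n)
    blobs(P,.096,.112,(.5,.7,-.45,.0),60)
    cv2.imwrite(f"pics/press2_{n}.png",p)
print(r.observe()["ft_force"],r.observe()["ee_pos"])
E
```

```text
wrist
8861 [492.7 150.2] mean [ 0.6345 -0.185   0.1021] circ 0.6336 -0.1953 0.0767 z [0.0987 0.1027 0.1037]
2545 [326.1 242.2] mean [ 0.5505 -0.2103  0.1034] circ 0.5471 -0.2202 0.0219 z [0.1019 0.1035 0.1044]
[-4.17837056  1.42978395 17.36421828] [ 0.54631499 -0.21877135  0.10366658]
```

>>> {"op": "step_arm", "data": {
  "rows": [
    {"x":0,"y":0,"z":0,"turn":0,"hand":-1},
    {"x":0,"y":0,"z":0,"turn":0,"hand":-1},
    {"x":0,"y":0,"z":-1.0,"turn":0,"hand":-1},
    {"x":0,"y":0,"z":-1.0,"turn":0,"hand":-1},
    {"x":0,"y":0,"z":-1.0,"turn":0,"hand":-1},
    {"x":0,"y":0,"z":-1.0,"turn":0,"hand":-1},
    {"x":-2.4,"y":0,"z":0,"turn":0,"hand":-1},
    {"x":-2.4,"y":0.1,"z":0,"turn":0,"hand":-1},
    {"x":-2.5,"y":0,"z":0,"turn":0,"hand":-1},
    {"x":0,"y":0,"z":0,"turn":0,"hand":-1},
    {"x":0,"y":0,"z":0,"turn":0,"hand":-1}
  ]
}}

```text
time: 7.13
ee_pos: [0.5308, -0.2931, 0.1415]
tool_rot: [0.777, 0.629, -0.0, -0.0]
ft_force: [-0.5, -0.2, 0.4]
width: 0.0003
gripper_force: 0.0
```

>>> {"op": "step_arm", "data": {
  "rows": [
    {"x":0,"y":0,"z":0.6,"turn":0,"hand":-1},
    {"x":0,"y":0,"z":0.6,"turn":0,"hand":-1},
    {"x":0,"y":0,"z":0.6,"turn":0,"hand":-1},
    {"x":0,"y":0,"z":0.6,"turn":0,"hand":-1},
    {"x":0,"y":0,"z":0.6,"turn":0,"hand":-1},
    {"x":0,"y":0,"z":0,"turn":0,"hand":-1},
    {"x":0,"y":0,"z":0,"turn":0,"hand":-1}
  ]
}}

```text
time: 7.72
ee_pos: [0.5323, -0.2904, 0.1122]
tool_rot: [0.776, 0.631, 0.0, -0.0]
ft_force: [-0.6, 1.8, 7.3]
width: -0.0002
gripper_force: 3.7
```

>>> {"op": "step_arm", "data": {
  "rows": [
    {"x":0,"y":0,"z":0.5,"turn":0,"hand":-1},
    {"x":0,"y":0,"z":0.45,"turn":0,"hand":-1},
    {"x":0,"y":0,"z":0,"turn":0,"hand":-1},
    {"x":0,"y":0,"z":0,"turn":0,"hand":-1},
    {"x":0,"y":0,"z":0,"turn":0,"hand":-1},
    {"x":0,"y":0,"z":0,"turn":0,"hand":-1},
    {"x":0,"y":0,"z":0,"turn":0,"hand":-1}
  ]
}}

```text
time: 8.3
ee_pos: [0.5323, -0.2903, 0.1035]
tool_rot: [0.776, 0.631, 0.0, 0.0]
ft_force: [-2.5, 2.1, 10.9]
width: -0.0002
gripper_force: 5.2
```

```bash
python3 - <<'E'
from h import *
for n in("wrist",):
    c=r.calibration(n);p,d=r.capture(n);P=world(c,d);print(n)
    blobs(P,.096,.112,(.5,.7,-.45,.0),60)
print(r.observe()["ft_force"],r.observe()["ee_pos"])
E
```

```text
wrist
8822 [490.8 149.8] mean [ 0.6196 -0.2561  0.1021] circ 0.6185 -0.2662 0.0761 z [0.0987 0.1027 0.1037]
2213 [322.8 244.7] mean [ 0.5346 -0.2829  0.1032] circ 0.5315 -0.294 0.022 z [0.1012 0.1032 0.1043]
[-2.02511998  2.48944342 10.31388962] [ 0.53236018 -0.29036015  0.10349365]
```

>>> {"op": "step_arm", "data": {
  "rows": [
    {"x":0,"y":0,"z":0,"turn":0,"hand":-1},
    {"x":0,"y":0,"z":-1.0,"turn":0,"hand":-1},
    {"x":0,"y":0,"z":-1.0,"turn":0,"hand":-1},
    {"x":0,"y":0,"z":-1.0,"turn":0,"hand":-1},
    {"x":0,"y":0,"z":-2.0,"turn":0,"hand":-1},
    {"x":0,"y":0,"z":-3.0,"turn":0,"hand":1},
    {"x":2.4,"y":0,"z":-1.0,"turn":0,"hand":1},
    {"x":2.4,"y":0,"z":0,"turn":0,"hand":1},
    {"x":2.5,"y":0,"z":0,"turn":0,"hand":1},
    {"x":0,"y":0,"z":0,"turn":0,"hand":1},
    {"x":0,"y":0,"z":0,"turn":0,"hand":1}
  ]
}}

```text
time: 9.27
ee_pos: [0.547, -0.2182, 0.1928]
tool_rot: [0.775, 0.632, 0.0, -0.0]
ft_force: [-0.3, -1.0, -0.6]
width: 0.0722
gripper_force: 0.0
```

```bash
python3 - <<'E'
from h import *
c=r.calibration("wrist");p,d=r.capture("wrist");P=world(c,d)
blobs(P,.12,.135,(.5,.6,-.45,-.05),60)
c=r.calibration("top");p,d=r.capture("top");P=world(c,d)
blobs(P,.12,.135,(.5,.6,-.45,-.05),60)
E
```

```text
3628 [321.9 112.5] mean [ 0.5622 -0.1471  0.1279] circ 0.562 -0.1474 0.022 z [0.127  0.1279 0.1288]
2837 [321.3 221.2] mean [ 0.547  -0.2194  0.1278] circ 0.5469 -0.2208 0.0221 z [0.1271 0.128  0.1288]
2359 [320.7 311.7] mean [ 0.5317 -0.2917  0.1276] circ 0.5309 -0.2941 0.0225 z [0.1264 0.128  0.1288]
410 [380.5 170. ] mean [ 0.5649 -0.147   0.1283] circ 0.5658 -0.1476 0.0221 z [0.1262 0.1284 0.1307]
281 [416.1 175.1] mean [ 0.5508 -0.2139  0.1282] circ 0.5505 -0.2206 0.0221 z [0.1258 0.1284 0.1307]
421 [458.5 181.2] mean [ 0.534  -0.2932  0.1283] circ 0.5348 -0.2936 0.0225 z [0.1261 0.1284 0.1307]
```

>>> {"op": "step_arm", "data": {
  "rows": [
    {"x":-0.2,"y":0,"z":0,"turn":0,"hand":1},
    {"x":0,"y":0,"z":2.5,"turn":0,"hand":1},
    {"x":0,"y":0,"z":2.5,"turn":0,"hand":1},
    {"x":0,"y":0,"z":2.0,"turn":0,"hand":1},
    {"x":0,"y":0,"z":1.5,"turn":0,"hand":1},
    {"x":0,"y":0,"z":0.8,"turn":0,"hand":1},
    {"x":0,"y":0,"z":0,"turn":0,"hand":1},
    {"x":0,"y":0,"z":0,"turn":0,"hand":1}
  ]
}}

```text
time: 10.03
ee_pos: [0.5463, -0.2228, 0.0998]
tool_rot: [0.777, 0.63, -0.0, -0.0]
ft_force: [-0.0, 0.1, -0.5]
width: 0.0853
gripper_force: 0.0
```

>>> {"op": "step_arm", "data": {
  "rows": [
    {"x":0,"y":0,"z":0,"turn":0,"hand":-1},
    {"x":0,"y":0,"z":0,"turn":0,"hand":-1},
    {"x":0,"y":0,"z":0,"turn":0,"hand":-1},
    {"x":0,"y":0,"z":0,"turn":0,"hand":-1},
    {"x":0,"y":0,"z":0,"turn":0,"hand":-1},
    {"x":0,"y":0,"z":0,"turn":0,"hand":-1},
    {"x":0,"y":0,"z":0,"turn":0,"hand":-1},
    {"x":0,"y":0,"z":0,"turn":0,"hand":-1}
  ]
}}

```text
time: 10.7
ee_pos: [0.5468, -0.2223, 0.1002]
tool_rot: [0.776, 0.63, 0.0, 0.0]
ft_force: [0.7, -1.1, 3.8]
width: 0.042
gripper_force: 60.3
```

>>> {"op": "step_arm", "data": {
  "rows": [
    {"x":0,"y":0,"z":-0.7,"turn":0,"hand":-1},
    {"x":0,"y":0,"z":-0.9,"turn":0,"hand":-1},
    {"x":0,"y":0,"z":-1.4,"turn":0,"hand":-1},
    {"x":0,"y":0,"z":-2.0,"turn":0,"hand":-1},
    {"x":0,"y":0,"z":-2.5,"turn":0,"hand":-1},
    {"x":0,"y":0,"z":-2.5,"turn":0,"hand":-1},
    {"x":0,"y":0,"z":-2.5,"turn":0,"hand":-1},
    {"x":0,"y":0,"z":-2.5,"turn":0,"hand":-1},
    {"x":0,"y":0,"z":0,"turn":0,"hand":-1},
    {"x":0,"y":0,"z":0,"turn":0,"hand":-1}
  ]
}}

```text
time: 11.53
ee_pos: [0.5466, -0.2221, 0.2515]
tool_rot: [0.776, 0.63, 0.001, 0.001]
ft_force: [-0.2, 0.1, -2.0]
width: 0.0423
gripper_force: 61.2
```

```bash
python3 - <<'E'
from h import *
p,d=r.capture("scene");P=world(r.calibration("scene"),d)
cv2.imwrite("pics/lift.png",cv2.resize(p[20:300,130:530],None,fx=2,fy=2))
E
```

```text
(no output)
```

View pics/lift.png

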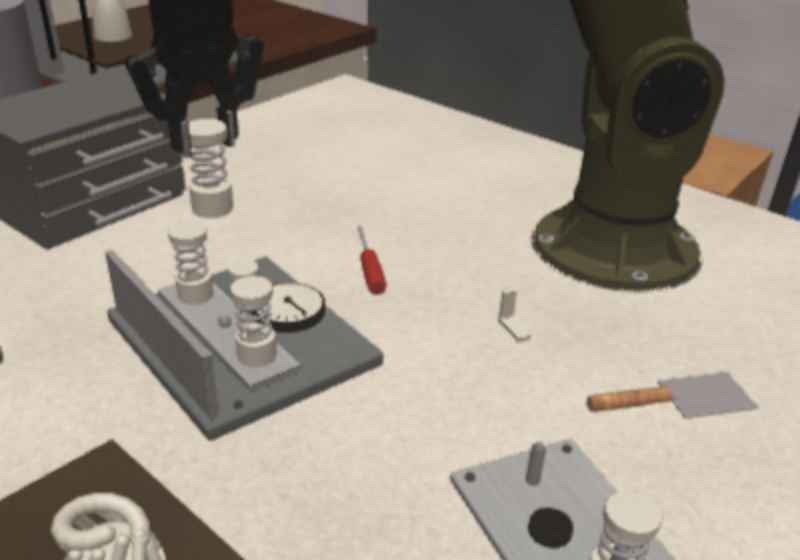

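>>> {"op": "step_arm", "data": {
  "rows": [
    {"x":2,"y":-0.74,"z":0,"turn":0,"hand":-1},
    {"x":3,"y":-1.12,"z":0,"turn":0,"hand":-1},
    {"x":3,"y":-1.12,"z":0,"turn":0,"hand":-1},
    {"x":3,"y":-1.12,"z":0,"turn":0,"hand":-1},
    {"x":3,"y":-1.12,"z":0,"turn":0,"hand":-1},
    {"x":3,"y":-1.12,"z":0,"turn":0,"hand":-1},
    {"x":3,"y":-1.12,"z":0,"turn":0,"hand":-1},
    {"x":3,"y":-1.12,"z":0,"turn":0,"hand":-1},
    {"x":2.5,"y":-0.94,"z":0,"turn":0,"hand":-1},
    {"x":1.2,"y":-0.45,"z":0,"turn":0,"hand":-1},
    {"x":0,"y":0,"z":0,"turn":0,"hand":-1},
    {"x":0,"y":0,"z":0,"turn":0,"hand":-1}
  ]
}}

```text
time: 12.58
ee_pos: [0.5028, 0.0598, 0.2488]
tool_rot: [0.776, 0.631, -0.001, -0.001]
ft_force: [0.3, 0.6, -2.3]
width: 0.0419
gripper_force: 61.2
```

```bash
python3 - <<'E'
from h import *
s=r.observe();print(s["ee_pos"],s["tool_rot"])
c=r.calibration("wrist");p,d=r.capture("wrist");P=world(c,d)
cv2.imwrite("pics/w3.png",p)
K,T=c["K"],np.array(c["T"])
def pix(X):
    q=np.linalg.inv(T)@np.r_[X,1];return K[0][0]*q[0]/-q[2]+K[0][2],K[1][1]*-q[1]/-q[2]+K[1][2]
print(pix([.504,.179,.02]),pix([.504,.179,.07]),pix(s["ee_pos"]))
blobs(P,.026,.09,(.45,.53,.14,.21),20);print("tip");blobs(P,.066,.09,(.45,.53,.14,.21),4)
print("cap");blobs(P,.105,.118,(.5,.62,.24,.35),20)
print("held");blobs(P,.13,.3,(.4,.6,.0,.13),100)
E
```

```text
[0.50275521 0.05981424 0.24881242] [ 7.75771839e-01  6.31012462e-01 -1.03349776e-03 -5.08718912e-04]
(np.float64(300.25768404294257), np.float64(75.6572121323203)) (np.float64(297.01584428048545), np.float64(68.20021469363948)) (np.float64(321.4564593590219), np.float64(259.3275920242287))
227 [295.6  73. ] mean [0.5013 0.1764 0.0607] circ 0.501 0.1783 0.0072 z [0.0415 0.0653 0.0696]
tip
96 [294.1  70.4] mean [0.5008 0.1779 0.0684] circ 0.5006 0.1763 0.0055 z [0.0663 0.0684 0.0705]
cap
held
14754 [319.8 268.2] mean [0.5034 0.067  0.2692] circ 0.5034 0.0664 0.0438 z [0.2247 0.2758 0.2891]
104 [183.9 289. ] mean [0.4591 0.0814 0.2981] circ 0.4584 0.0815 0.0053 z [0.2961 0.2981 0.2999]
112 [456.6 289. ] mean [0.55   0.0625 0.2981] circ 0.5505 0.0622 0.0057 z [0.2962 0.2982 0.2998]
```

View pics/w3.png

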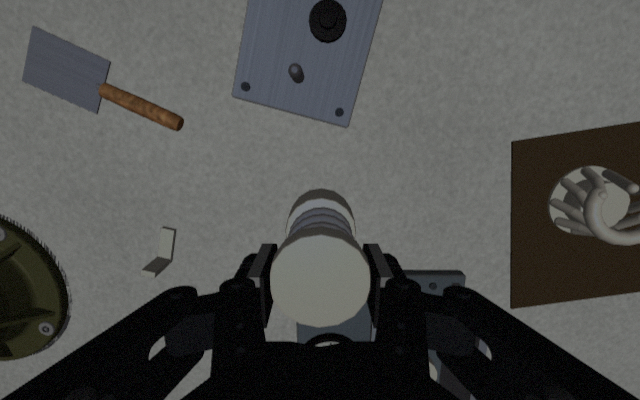

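Held spring: the cap is at (320,280), with the foot visible at about (321,205). The rod is at (295,72) and the wheel at (328,20). I'll measure the held spring against the rod with the same camera.

```bash
python3 - <<'E'
from h import *
s=r.observe();print(s["ee_pos"])
c=r.calibration("wrist");p,d=r.capture("wrist");P=world(c,d)
sub=P[185:330,262:378].reshape(-1,3);sub=sub[~np.isnan(sub[:,2])]
h,e=np.histogram(sub[:,2],np.arange(.17,.30,.004))
print([(round(a,3),int(n)) for a,n in zip(e,h)])
for lo,hi in((.270,.279),(.206,.216),(.186,.205)):blobs(P,lo,hi,(.47,.535,.0,.13),60)
for n in("top","scene"):
    c=r.calibration(n);p,d=r.capture(n);P=world(c,d);print(n)
    blobs(P,.185,.217,(.47,.535,.0,.13),30);blobs(P,.262,.28,(.47,.535,.0,.13),30)
E
```

```text
[0.50311592 0.05868662 0.24886667]
[(np.float64(0.17), 0), (np.float64(0.174), 0), (np.float64(0.178), 0), (np.float64(0.182), 4), (np.float64(0.186), 58), (np.float64(0.19), 70), (np.float64(0.194), 76), (np.float64(0.198), 76), (np.float64(0.202), 79), (np.float64(0.206), 81), (np.float64(0.21), 582), (np.float64(0.214), 242), (np.float64(0.218), 26), (np.float64(0.222), 275), (np.float64(0.226), 73), (np.float64(0.23), 1), (np.float64(0.234), 230), (np.float64(0.238), 231), (np.float64(0.242), 0), (np.float64(0.246), 44), (np.float64(0.25), 170), (np.float64(0.254), 87), (np.float64(0.258), 101), (np.float64(0.262), 143), (np.float64(0.266), 339), (np.float64(0.27), 415), (np.float64(0.274), 7668), (np.float64(0.278), 227), (np.float64(0.282), 224), (np.float64(0.286), 412), (np.float64(0.29), 0), (np.float64(0.294), 0)]
8484 [319.  278.1] mean [0.5028 0.0627 0.2757] circ 0.5025 0.0658 0.0333 z [0.2747 0.2759 0.2767]
905 [320.2 210.1] mean [0.5057 0.074  0.213 ] circ 0.5027 0.0609 0.0219 z [0.2104 0.2135 0.2145]
339 [320.9 196.6] mean [0.507  0.0781 0.196 ] circ 0.5049 0.0683 0.0204 z [0.1883 0.1964 0.2034]
top
scene
57 [353.4 150.1] mean [0.4966 0.0545 0.2123] circ 0.4982 0.0558 0.0154 z [0.2095 0.2126 0.2142]
419 [353.  162.1] mean [0.5165 0.0698 0.2024] circ 0.5062 0.0619 0.0221 z [0.1889 0.2035 0.2131]
398 [359.  124.8] mean [0.5063 0.0687 0.2726] circ 0.5027 0.0664 0.0325 z [0.2658 0.2744 0.2761]
```

>>> {"op": "step_arm", "data": {
  "rows": [
    {"x":2.5,"y":-0.6,"z":0,"turn":0,"hand":-1},
    {"x":3.5,"y":-0.8,"z":0,"turn":0,"hand":-1},
    {"x":3.5,"y":-0.8,"z":0,"turn":0,"hand":-1},
    {"x":2.0,"y":-0.4,"z":0,"turn":0,"hand":-1},
    {"x":0,"y":0,"z":2.0,"turn":0,"hand":-1},
    {"x":0,"y":0,"z":3.0,"turn":0,"hand":-1},
    {"x":0,"y":0,"z":3.0,"turn":0,"hand":-1},
    {"x":0,"y":0,"z":1.5,"turn":0,"hand":-1},
    {"x":0,"y":0,"z":0.7,"turn":0,"hand":-1},
    {"x":0,"y":0,"z":0,"turn":0,"hand":-1},
    {"x":0,"y":0,"z":0,"turn":0,"hand":-1},
    {"x":0,"y":0,"z":0,"turn":0,"hand":-1}
  ]
}}

```text
time: 13.78
ee_pos: [0.5027, 0.1777, 0.149]
tool_rot: [0.777, 0.63, 0.001, 0.0]
ft_force: [-0.4, -0.0, -1.7]
width: 0.0421
gripper_force: 61.3
```

```bash
python3 - <<'E'
from h import *
s=r.observe();print(s["ee_pos"],s["tool_rot"],s["ft_force"])
c=r.calibration("wrist");p,d=r.capture("wrist");P=world(c,d);print("wrist foot")
blobs(P,.098,.115,(.46,.54,.13,.24),100)
for n in("scene","top"):
    c=r.calibration(n);p,d=r.capture(n);P=world(c,d);print(n)
    blobs(P,.084,.117,(.46,.54,.13,.24),30);print("rod");blobs(P,.03,.074,(.48,.53,.15,.21),10)
    if n=="scene":cv2.imwrite("pics/rod.png",cv2.resize(p[150:300,330:480],None,fx=4,fy=4))
E
```

```text
[0.50269679 0.17768381 0.14901455] [7.76610598e-01 6.29980061e-01 1.00759981e-03 2.95458931e-04] [-0.44081913 -0.02033561 -1.69306397]
wrist foot
1041 [320.  208.4] mean [0.5054 0.1937 0.1115] circ 0.5025 0.1798 0.0219 z [0.1039 0.1135 0.1145]
scene
396 [401.1 234. ] mean [0.5176 0.1875 0.1027] circ 0.506 0.1817 0.0218 z [0.0884 0.1038 0.1134]
47 [402.7 223.2] mean [0.497  0.1769 0.1088] circ 0.4973 0.1779 0.0136 z [0.104  0.1089 0.1134]
rod
107 [397.8 251. ] mean [0.5065 0.1822 0.0489] circ 0.5037 0.1814 0.0069 z [0.0345 0.0492 0.0626]
top
rod
```

View pics/rod.png

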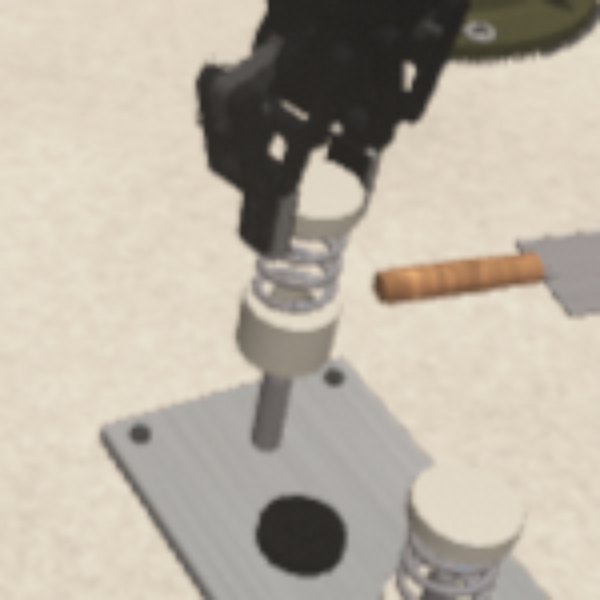

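```bash
python3 - <<'E'
from h import *
for n in("wrist","scene"):
    c=r.calibration(n);p,d=r.capture(n);P=world(c,d);g=p.min(2);print(n)
    for lo,hi in((.172,.180),(.108,.1155)):
        m=(P[...,2]>lo)&(P[...,2]<hi)&(P[...,0]>.46)&(P[...,0]<.54)&(P[...,1]>.13)&(P[...,1]<.24)&(g>np.percentile(g,99)*.45)
        m=cv2.morphologyEx(m.astype(np.uint8),cv2.MORPH_OPEN,np.ones((3,3)))>0
        Q=P[m];
        if len(Q)<20:print("few",len(Q));continue
        (x,y),rad=cv2.minEnclosingCircle(Q[:,:2].astype(np.float32))
        A=np.c_[Q[:,:2]-Q[:,:2].mean(0),np.ones(len(Q))];co=np.linalg.lstsq(A,Q[:,2],rcond=None)[0]
        print(len(Q),Q.mean(0).round(4),round(x,4),round(y,4),round(rad,4),"slope",co[:2].round(3))
E
```

```text
wrist
7445 [0.502  0.1807 0.1759] 0.5017 0.1794 0.0222 slope [ 0.011 -0.004]
766 [0.5048 0.1928 0.1137] 0.5027 0.1805 0.0216 slope [ 0.006 -0.007]
scene
213 [0.502  0.1875 0.1746] 0.5025 0.1818 0.0222 slope [-0.001 -0.005]
142 [0.515  0.1871 0.1119] 0.5076 0.1827 0.021 slope [-0.042 -0.025]
```

>>> {"op": "step_arm", "data": {
  "rows": [
    {"x":-0.13,"y":-0.18,"z":0,"turn":0,"hand":-1},
    {"x":0,"y":0,"z":0,"turn":0,"hand":-1},
    {"x":0,"y":0,"z":0.6,"turn":0,"hand":-1},
    {"x":0,"y":0,"z":0.6,"turn":0,"hand":-1},
    {"x":0,"y":0,"z":0.6,"turn":0,"hand":-1},
    {"x":0,"y":0,"z":0.6,"turn":0,"hand":-1},
    {"x":0,"y":0,"z":0.6,"turn":0,"hand":-1},
    {"x":0,"y":0,"z":0.6,"turn":0,"hand":-1},
    {"x":0,"y":0,"z":0,"turn":0,"hand":-1},
    {"x":0,"y":0,"z":0,"turn":0,"hand":-1}
  ]
}}

```text
time: 14.87
ee_pos: [0.4995, 0.1766, 0.1113]
tool_rot: [0.776, 0.63, -0.0, -0.0]
ft_force: [-0.2, 0.9, -2.7]
width: 0.0423
gripper_force: 61.3
```

>>> {"op": "step_arm", "data": {
  "rows": [
    {"x":0,"y":0,"z":0.6,"turn":0,"hand":-1},
    {"x":0,"y":0,"z":0.6,"turn":0,"hand":-1},
    {"x":0,"y":0,"z":0.6,"turn":0,"hand":-1},
    {"x":0,"y":0,"z":0.5,"turn":0,"hand":-1},
    {"x":0,"y":0,"z":0.3,"turn":0,"hand":-1},
    {"x":0,"y":0,"z":0,"turn":0,"hand":-1},
    {"x":0,"y":0,"z":0,"turn":0,"hand":-1}
  ]
}}

```text
time: 15.45
ee_pos: [0.4997, 0.1767, 0.0857]
tool_rot: [0.776, 0.63, -0.0, -0.0]
ft_force: [0.3, -0.8, -1.2]
width: 0.0424
gripper_force: 61.5
```

>>> {"op": "step_arm", "data": {
  "rows": [
    {"x":0,"y":0,"z":0.2,"turn":0,"hand":-1},
    {"x":0,"y":0,"z":0,"turn":0,"hand":1},
    {"x":0,"y":0,"z":0,"turn":0,"hand":1},
    {"x":0,"y":0,"z":0,"turn":0,"hand":1},
    {"x":0,"y":0,"z":0,"turn":0,"hand":1},
    {"x":0,"y":0,"z":0,"turn":0,"hand":1},
    {"x":0,"y":0,"z":0,"turn":0,"hand":1},
    {"x":0,"y":0,"z":-1.0,"turn":0,"hand":1},
    {"x":0,"y":0,"z":-2.0,"turn":0,"hand":1},
    {"x":0,"y":0,"z":-3.0,"turn":0,"hand":1},
    {"x":0,"y":0,"z":-3.0,"turn":0,"hand":1}
  ]
}}

```text
time: 16.37
ee_pos: [0.4991, 0.1766, 0.175]
tool_rot: [0.776, 0.63, -0.001, -0.001]
ft_force: [0.8, -0.3, -0.4]
width: 0.0853
gripper_force: 0.0
```

>>> {"op": "step_arm", "data": {
  "rows": [
    {"x":0,"y":0,"z":0,"turn":0,"hand":-1},
    {"x":0,"y":0,"z":0,"turn":0,"hand":-1},
    {"x":0,"y":0,"z":0,"turn":0,"hand":-1},
    {"x":0,"y":0,"z":0,"turn":0,"hand":-1},
    {"x":0,"y":0,"z":0,"turn":0,"hand":-1},
    {"x":0,"y":0,"z":0,"turn":0,"hand":-1},
    {"x":0,"y":0,"z":0,"turn":0,"hand":-1},
    {"x":0,"y":0,"z":0,"turn":0,"hand":-1},
    {"x":0,"y":0,"z":0,"turn":0,"hand":-1}
  ]
}}

```text
time: 17.12
ee_pos: [0.4997, 0.1767, 0.1736]
tool_rot: [0.776, 0.63, -0.0, -0.0]
ft_force: [-0.2, 0.8, -0.2]
width: 0.0002
gripper_force: 0.0
```

```bash
python3 - <<'E'
from h import *
s=r.observe();print(s["ee_pos"],s["ft_force"],s["width"])
for n in("wrist","scene","top"):
    c=r.calibration(n);p,d=r.capture(n);P=world(c,d);print(n)
    blobs(P,.105,.118,(.46,.6,.13,.35),30);print("foot");blobs(P,.035,.054,(.46,.53,.13,.21),20)
    if n=="scene":cv2.imwrite("pics/home.png",cv2.resize(p[150:300,330:480],None,fx=4,fy=4))
E
```

```text
[0.49966015 0.17666259 0.17356565] [-0.19786555  0.76540152 -0.18999882] 0.00020214034659329357
wrist
3543 [376.4  24.9] mean [0.557  0.2898 0.1118] circ 0.5585 0.2946 0.0221 z [0.1108 0.1119 0.1128]
2833 [320.9 216. ] mean [0.5004 0.1803 0.1119] circ 0.4999 0.1784 0.022 z [0.1111 0.112  0.1129]
foot
397 [320.3 180.8] mean [0.5027 0.1931 0.0481] circ 0.5005 0.1817 0.0212 z [0.0414 0.0496 0.0507]
scene
351 [402.7 225.6] mean [0.5043 0.1812 0.1103] circ 0.5015 0.1801 0.0224 z [0.1083 0.1107 0.1118]
522 [446.1 277.1] mean [0.5628 0.2973 0.1104] circ 0.5608 0.2955 0.023 z [0.1086 0.1107 0.1119]
foot
223 [397.2 255.5] mean [0.5138 0.186  0.0451] circ 0.503 0.1807 0.022 z [0.0374 0.0473 0.0495]
top
foot
```

View pics/home.png

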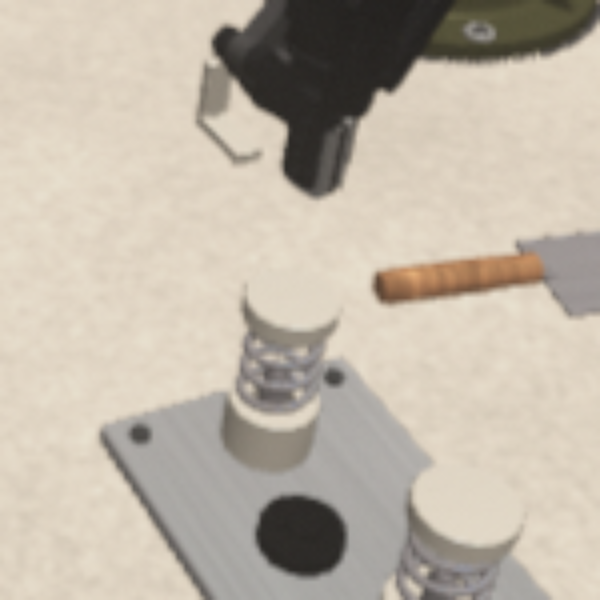

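The spring stands home and upright, with its cap at about (292,303) in the crop. Its top is 112 mm above the table, matching the fitted spring beside it. Now I'll bed it in.

>>> {"op": "step_arm", "data": {
  "rows": [
    {"x":0.15,"y":0,"z":2.0,"turn":0,"hand":-1},
    {"x":0,"y":0,"z":2.0,"turn":0,"hand":-1},
    {"x":0,"y":0,"z":1.2,"turn":0,"hand":-1},
    {"x":0,"y":0,"z":0.6,"turn":0,"hand":-1},
    {"x":0,"y":0,"z":0.6,"turn":0,"hand":-1},
    {"x":0,"y":0,"z":0.6,"turn":0,"hand":-1},
    {"x":0,"y":0,"z":0.4,"turn":0,"hand":-1},
    {"x":0,"y":0,"z":0,"turn":0,"hand":-1},
    {"x":0,"y":0,"z":0,"turn":0,"hand":-1}
  ]
}}

```text
time: 18.02
ee_pos: [0.5004, 0.1784, 0.101]
tool_rot: [0.776, 0.63, 0.001, 0.0]
ft_force: [-2.4, -1.1, 10.9]
width: 0.0002
gripper_force: 5.4
```

>>> {"op": "step_arm", "data": {
  "rows": [
    {"x":0,"y":0,"z":0.5,"turn":0,"hand":-1},
    {"x":0,"y":0,"z":0.5,"turn":0,"hand":-1},
    {"x":0,"y":0,"z":0,"turn":0,"hand":-1},
    {"x":0,"y":0,"z":0,"turn":0,"hand":-1},
    {"x":0,"y":0,"z":0,"turn":0,"hand":-1},
    {"x":0,"y":0,"z":0,"turn":0,"hand":-1},
    {"x":0,"y":0,"z":0,"turn":0,"hand":-1},
    {"x":0,"y":0,"z":0,"turn":0,"hand":-1}
  ]
}}

```text
time: 18.68
ee_pos: [0.5004, 0.1783, 0.0918]
tool_rot: [0.776, 0.63, 0.001, 0.001]
ft_force: [-4.9, -3.5, 16.6]
width: -0.0
gripper_force: 8.4
```

>>> {"op": "step_arm", "data": {
  "rows": [
    {"x":0,"y":0,"z":0,"turn":0,"hand":-1},
    {"x":0,"y":0,"z":-0.8,"turn":0,"hand":-1},
    {"x":0,"y":0,"z":-0.8,"turn":0,"hand":-1},
    {"x":0,"y":0,"z":-0.8,"turn":0,"hand":-1},
    {"x":0,"y":0,"z":-1.5,"turn":0,"hand":-1},
    {"x":0,"y":0,"z":-3.0,"turn":0,"hand":-1},
    {"x":0,"y":0,"z":-3.0,"turn":0,"hand":-1},
    {"x":0,"y":0,"z":-2.0,"turn":0,"hand":-1},
    {"x":0,"y":0,"z":0,"turn":0,"hand":-1},
    {"x":0,"y":0,"z":0,"turn":0,"hand":-1},
    {"x":0,"y":0,"z":0,"turn":0,"hand":-1},
    {"x":0,"y":0,"z":0,"turn":0,"hand":-1}
  ]
}}

```text
time: 19.68
ee_pos: [0.4996, 0.1777, 0.2078]
tool_rot: [0.776, 0.63, -0.001, -0.0]
ft_force: [-0.1, 0.1, 0.2]
width: -0.0002
gripper_force: 0.0
```

```bash
python3 - <<'E'
from h import *
print(r.observe()["ee_pos"])
for n in("wrist","scene","top"):
    c=r.calibration(n);p,d=r.capture(n);P=world(c,d);print(n)
    blobs(P,.105,.118,(.46,.6,.13,.35),30);print("springs");blobs(P,.12,.135,(.5,.6,-.45,-.05),30)
    print("foot");blobs(P,.035,.054,(.46,.53,.13,.21),20)
E
```

```text
[0.49956956 0.17767243 0.20779041]
wrist
3406 [368.7  33.2] mean [0.5581 0.2946 0.1118] circ 0.5585 0.2946 0.0221 z [0.1108 0.1119 0.1129]
2223 [321.3 205.6] mean [0.5002 0.1794 0.1119] circ 0.5 0.1783 0.022 z [0.1111 0.112  0.1129]
springs
foot
299 [320.4 175.1] mean [0.5025 0.1932 0.048 ] circ 0.5006 0.1814 0.0212 z [0.0412 0.0495 0.0506]
scene
350 [402.6 225.6] mean [0.5045 0.1812 0.1104] circ 0.5019 0.1797 0.0233 z [0.1083 0.1106 0.1119]
516 [446.1 277.1] mean [0.5626 0.2972 0.1103] circ 0.5603 0.2964 0.0226 z [0.1086 0.1106 0.1117]
springs
177 [223.7 136.1] mean [ 0.5352 -0.288   0.1261] circ 0.5341 -0.2921 0.0237 z [0.1227 0.1267 0.1281]
233 [255.7 164.8] mean [ 0.5661 -0.1421  0.1261] circ 0.5639 -0.1452 0.0228 z [0.1228 0.1268 0.1279]
foot
234 [396.9 254.8] mean [0.513  0.1847 0.0456] circ 0.5029 0.1807 0.022 z [0.0385 0.0473 0.0499]
top
springs
412 [380.5 170.1] mean [ 0.5646 -0.1469  0.1287] circ 0.565 -0.1475 0.0222 z [0.1261 0.1289 0.1311]
424 [458.4 181.3] mean [ 0.5339 -0.293   0.1285] circ 0.5344 -0.2937 0.0223 z [0.1262 0.1287 0.1311]
foot
```

Everything is in place and the robot is clear, so I'm handing it in.

```bash
python3 -c "
from station import r
print(r.job_done())"
```

```text
the job is handed in; nothing more can be done
None
```

The middle spring was the sound one (about 17 N at the mark, against about 10 N for each of the others); it now stands fully home on the bare rod, bedded in by 20 mm and released, the other two springs stand where they were, and the job is handed in, though no verdict came back.

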